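# Set up a four-point bend test on the rig's base plate

### The job

Set up the four-point bend test on the steel base plate: stand the blue roller support on the middle of the blue tape and the yellow one on the middle of the yellow tape, rollers running along the tapes, and stand the orange displacement gauge upright on the scribed centre between them. Then lift the white ceramic bar straight up out of its U brackets, keeping it level, lay it without dropping it centrally across both rollers, and last set the loading beam, rollers down, lengthwise on the middle of the bar. Leave the dark bar in the rack and the alarm clock as they are.

Things in the scene. Friction and masses are not known exactly. Their poses are not given: they have to be found in the camera images.
- support_blue_center (a point): Blue roller support (loose, 0.35 kg): foot 50 x 54 x 8 mm, on it a block 30 (its x) x 54 mm (its y) up to 52 mm, lips to 57 mm, and on top a fixed 14 mm steel roller along its y, roller top 60 mm above the underside. Point: its centre, 30 mm above its underside; z up. A half turn makes no difference. Grip the block across its 30 mm.
- support_yellow_center (a point): Yellow roller support (loose, 0.35 kg), the same as the blue one but yellow; point at its centre, 30 mm above its underside; roller along its y, top of the roller 60 mm above the underside.
- gauge_center (a point): Displacement gauge (loose, 0.15 kg): round upright, orange barrel 30 mm in diameter from 5 to 38 mm height on a dark foot 36 mm in diameter, thin steel plunger 8 mm in diameter on top, 50 mm high overall. Point: on its axis, 26 mm above its underside; z up. Stands on the plate under the bar with 10 mm to spare.
- bar_white_center (a point): White ceramic bar (loose, 0.39 kg), 240 (its x) x 30 (its y) x 14 mm; point: its centre. It lies level in two blue U brackets of a wooden rack, 85 mm either side of its centre, its underside 40 mm above the bench. Bracket arms, 35 mm apart, rise to 62 mm, so it lifts out only upwards. Between the brackets it is free beside and beneath down to its 8 mm base. The dark bar lies parallel 90 mm away.
- beam_center (a point): Loading beam (loose, 0.40 kg): aluminium block 100 (its x) x 36 (its y) x 24 mm on two fixed dark 12 mm rollers along its y, 35 mm either side of its middle, which reach 8 mm below the block; dark round load seat, 26 mm wide and 12 mm high, on top; 44 mm overall. It stands on its rollers. Point: its middle, 22 mm above the rollers' undersides; z up. A half turn makes no difference.
- plate: Steel base plate, fixed, 280 (its x) x 110 (its y) x 20 mm thick; origin at the centre of its underside, on the bench; z up. A scribed circle on top marks its centre, where the gauge goes and over which the bar is centred, along the plate's x. The tapes lie on top, 80 mm either side of the centre along its x; which colour is on which side varies.
- mark_blue: Blue tape across the plate, 9 mm (its x) x 110 mm (its y), flat on the plate's top; origin at its middle, at the height of the plate's top (20 mm above the bench); x and y parallel to the plate's.
- mark_yellow: Yellow tape, the same as the blue one, on the other side of the plate's centre.
- bar_dark_center (a point): Dark grey graphite bar (loose, 0.30 kg), same size as the white one, in the rack's other pair of brackets; point at its centre. It stays there.
- clock_center (a point): Twin-bell steel alarm clock (loose), 84 mm in diameter and 132 mm high, standing at the far side of the bench; point at the middle of its round case, 56 mm above the bench. It stays there.
Mind the look-alikes: they are no part of the job. Leave any brown or pink look-alike of the part that bears beam_center alone.

How it is judged:
By the outcome, as a careful person would: the job done as asked, in the order asked, and still so for the second after the job is handed in, with the robot touching nothing.
It also fails if it takes over 144 s, if anything falls off the work surface, if the arm or the gripper's body presses on something with over 40 N, if the wrist force passes 120 N, or if a joint passes its speed limit or range.

### The arm

A 6-joint arm with a two-finger parallel gripper is mounted at the origin on the work surface. World frame = base frame: x ahead of the robot, y to its left, z up, the work surface at z = 0. Lengths are in m, angles in rad, forces in N, time in s.
With the tool pointing down it reaches from about 0.35 to 1 m from the base axis. Payload 7.1 kg.
Tool frame: the origin (TCP) lies between the finger pads; the fingertips stand 22 mm ahead of it and the grasp point (between the pads) lies 3 mm ahead of it; x points along the fingers, y is the direction in which the jaws open and shut, and the axes are right-handed (so a half turn about x gives the same grasp; the last joint's range is limited). The gripper opens to 85 mm and grips with 20 to 120 N. Pads are 22 mm wide; open, the fingers measure 114 mm over their backs; the gripper's body (76 mm by 85 mm) begins 54 mm behind the grasp point. The pads swing forward as they close: fully open they stand 13 mm farther back than shut.
Start: joints at [-1.241, 0.423, 1.63, -0, 1.089, -0.019], TCP at [0.214, -0.587, 0.253] pointing down, gripper open.
Joint ranges: [-3, 3], [-0.9, 2.11], [0.09, 2.58], [-1.31, 4.45], [0.11, 2.69], [-2.54, 2.54]. Speed limits (rad/s): [2.39, 2.39, 3.01, 3.14, 3.14, 3.14].

### API

Orientations are given as a rotation vector (axis times angle).
In Python, from rig import manip gives the robot as it stands. The module is installed in compiled form; this text tells all that it offers. Calls block until the motion is done:
- manip.move_to(position, orientation): joint-space move of the TCP to a pose.
- manip.servo_line(position, orientation=None, rate=0.15): straight line of the TCP; orientation=None keeps the orientation; rate is the mean speed in m/s.
- manip.set_joints(angles): joint-space move.
- manip.command_gripper(opening, f_grip=None): finger opening in m; f_grip is the grip in N (None keeps the last); returns when the fingers have stopped.
- manip.hold(seconds).
- manip.solve_ik(position, orientation): joint angles nearest the present ones, or None.
- manip.camera(name): name is "scene" or "top" or "wrist"; returns a dict with "image" (400x640x3 uint8, red, green, blue), "fx", "fy", "cx", "cy" (pixels), "cam_to_world" (4x4, takes a point from camera to world coordinates); the wrist camera has in their place "mount" (4x4, takes a point from camera to tool coordinates, whose origin is the TCP and whose axes are the tool frame's). Camera axes: x right, y down, z forward; pixel columns grow to the right and rows downward; lengths in m; the calibration is good to about 2 mm. A picture is of the moment at which its call begins: read the wrist's pose just before it. There is no depth.
A pose or a line that the arm cannot do raises manip.IKError and nothing moves.
- manip.sign_off(): hands the job in, once; it reports no verdict.
Readings, each from a call of its own:
- manip.get_time(): time.
- manip.get_joint_positions(): joint angles.
- manip.get_joint_vel(): joint speeds.
- manip.get_tau(): joint torques, N m.
- manip.get_position(): TCP position.
- manip.get_ee_rot(): TCP orientation.
- manip.get_contact_force(): force on the tool from outside, world axes, zero at the start.
- manip.get_torque(): the same for the moment, N m.
- manip.get_width(): finger opening in m.
Only numpy, scipy, OpenCV 4.12 (cv2) and the standard library are available. Lean on these libraries where they do the work, as an engineer would, in place of code of your own. Each camera call takes 0.05 s, during which the arm holds its last target. There are 200 camera calls.

## Working session

There is one attempt and no reset: what is moved stays moved. The work goes in short steps, each a Python script; the robot and the scene stay as the last script left them, time stands still between calls to the robot, and variables do not carry over. Pictures are saved under pics/ and viewed, about 12 in all and at most 16, crops included, and the job is handed in when it is done.

```bash
mkdir -p pics; python3 - <<'E'
from rig import manip
import cv2,numpy as np
for n in("scene","top"):
    c=manip.camera(n); cv2.imwrite(f"pics/{n}0.png",c["image"][:,:,::-1]); print(n,c["fx"],c["fy"],c["cx"],c["cy"]);print(np.round(c["cam_to_world"],4).tolist())
c=manip.camera("wrist");print(np.round(c["mount"],4).tolist(),c["fx"],c["cx"],c["cy"])
print(manip.get_time(),manip.get_ee_rot(),manip.get_width())
E
```

```text
scene 406.2108239634422 406.2108239634422 318.6211389198369 200.68586200249706
[[0.6526, 0.5526, -0.5184, 1.2558], [0.7574, -0.4589, 0.4645, -0.707], [0.0188, -0.6958, -0.718, 1.0378], [0.0, 0.0, 0.0, 1.0]]
top 446.16940165857267 446.16940165857267 324.1083290838882 197.0170457843566
[[0.0141, -0.9823, 0.187, 0.3288], [-0.9998, -0.0166, -0.0118, -0.0482], [0.0147, -0.1868, -0.9823, 1.247], [0.0, 0.0, 0.0, 1.0]]
[[-0.0007, -0.2968, 0.9549, -0.1203], [1.0, -0.0007, 0.0005, -0.0003], [0.0005, 0.9549, 0.2968, -0.0756], [0.0, 0.0, 0.0, 1.0]] 291.30039249756646 319.8170315661745 202.27462861585167
0.15 [ 2.03211601  0.35936378 -2.03250872] 0.08586591161234036
```

View pics/scene0.png

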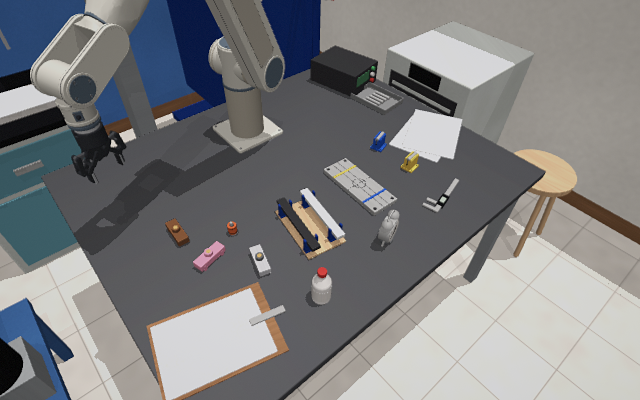

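View pics/top0.png

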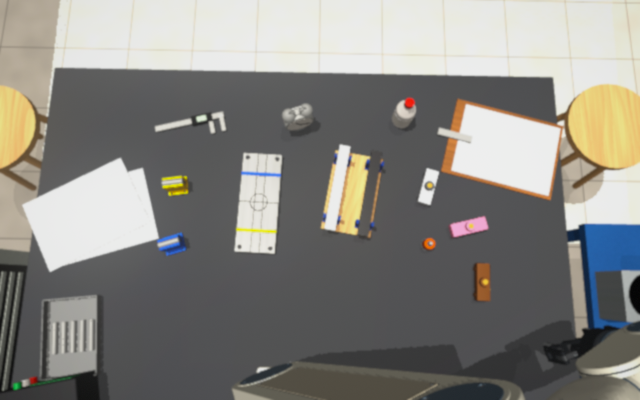

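The pictures show, in top-view pixels: plate centre (259,202) with blue tape at row 174 and yellow at row 231, yellow support (175,185), blue support (172,243), white bar (338,188), dark bar (370,195), grey beam (428,186), gauge (430,243), and pink and brown look-alikes to the right.

```bash
cat > h.py <<'E'
from rig import manip
import cv2,numpy as np
from scipy.spatial.transform import Rotation as R
def ray(c,T,u,v,z):
    d=T[:3,:3]@np.array([(u-c["cx"])/c["fx"],(v-c["cy"])/c["fy"],1]); o=T[:3,3]
    return o+d*(z-o[2])/d[2]
def rot(yaw):
    # tool x down, tool y (jaw axis) at angle yaw in the world xy plane
    y=np.array([np.cos(yaw),np.sin(yaw),0]); x=np.array([0,0,-1.]); 
    return R.from_matrix(np.c_[x,y,np.cross(x,y)]).as_rotvec()
def wrist(name):
    p=np.array(manip.get_position());r=R.from_rotvec(manip.get_ee_rot()).as_matrix()
    c=manip.camera("wrist");T=np.eye(4);T[:3,:3]=r;T[:3,3]=p;T=T@c["mount"]
    cv2.imwrite(f"pics/{name}.png",c["image"][:,:,::-1]); np.savez(f"pics/{name}.npz",T=T,fx=c["fx"],fy=c["fy"],cx=c["cx"],cy=c["cy"])
    return c,T
def load(name):
    d=np.load(f"pics/{name}.npz");return {k:float(d[k]) for k in("fx","fy","cx","cy")},d["T"]
E
python3 - <<'E'
from h import *
c=manip.camera("top");T=np.array(c["cam_to_world"])
for n,u,v,z in[("plate",259,202,.02),("blue tape",260.5,174,.02),("yel tape",257,231,.02),("ys",175,182,.06),("bs",172,240,.06),("wb",338,188,.054),("wb far",344,147,.054),("wb near",330,230,.054),("db",370,194,.054),("beam",429,186,.044),("gauge",430,243,.05),("clock",298,117,.1)]:
    print(n,np.round(ray(c,T,u,v,z),4))
im=c["image"][:,:,::-1]
a=cv2.resize(im[130:265,145:395],None,fx=3.2,fy=3.2,interpolation=cv2.INTER_CUBIC)
cv2.imwrite("pics/a.png",a)
for y in(0,np.pi/2): print(rot(y), manip.get_ee_rot(), manip.solve_ik([.5,.1,.3],rot(y)),manip.solve_ik([.5,.1,.3],rot(y+np.pi)))
E
```

```text
plate [0.5451 0.1184 0.02  ]
blue tape [0.6254 0.1175 0.02  ]
yel tape [0.464  0.1205 0.02  ]
ys [0.5894 0.3426 0.06  ]
bs [0.4322 0.3385 0.06  ]
wb [ 0.5816 -0.1001  0.054 ]
wb far [ 0.6985 -0.1159  0.054 ]
wb near [ 0.466  -0.0796  0.054 ]
db [ 0.5664 -0.1876  0.054 ]
beam [ 0.5937 -0.3525  0.044 ]
gauge [ 0.4356 -0.3489  0.05  ]
clock [0.7664 0.0118 0.1   ]
[ 1.20919958  1.20919958 -1.20919958] [ 2.03200223  0.35900156 -2.03231721] [ 1.74055621e-01  1.97152771e-01  1.83583795e+00 -4.44089210e-16
  1.10860193e+00  1.74055621e-01] None
[ 4.80917673e-17  1.57079633e+00 -4.80917673e-17] [ 2.03200223  0.35900156 -2.03231721] [ 1.74055621e-01  1.97152771e-01  1.83583795e+00 -4.44089210e-16
  1.10860193e+00 -1.39674071e+00] [ 1.74055621e-01  1.97152771e-01  1.83583795e+00 -4.44089210e-16
  1.10860193e+00  1.74485195e+00]
```

View pics/a.png

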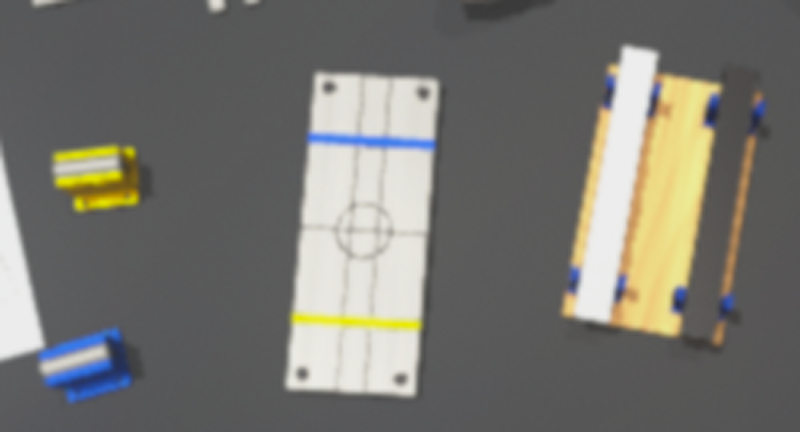

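The enlarged crop confirms the plate long axis along about +x, with blue tape on the far side; tape spacing measures 161 mm (must be 160), so the calibration holds. Next, wrist views from closer.

```bash
python3 - <<'E'
from h import *
manip.move_to([.55,-.2,.2],rot(0)); manip.hold(.3); wrist("w1")
manip.move_to([.53,.25,.2],rot(0)); manip.hold(.3); wrist("w2")
print(manip.get_time(),manip.get_position())
for n,cr in(("w1",(slice(60,390),slice(150,550))),("w2",(slice(0,400),slice(150,550)))):
    im=cv2.imread(f"pics/{n}.png"); cv2.imwrite(f"pics/{n}v.png",cv2.resize(im,None,fx=1.25,fy=1.25))
E
```

```text
4.4167 [0.53025351 0.24954536 0.20002344]
```

View pics/w1v.png

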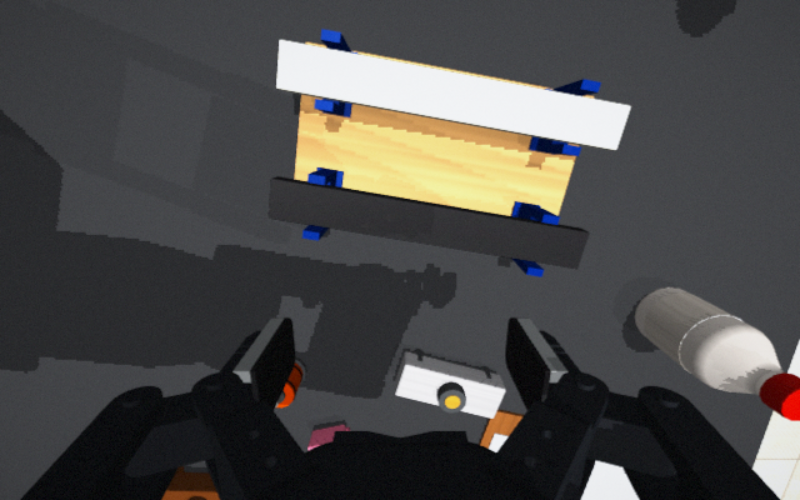

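View pics/w2v.png

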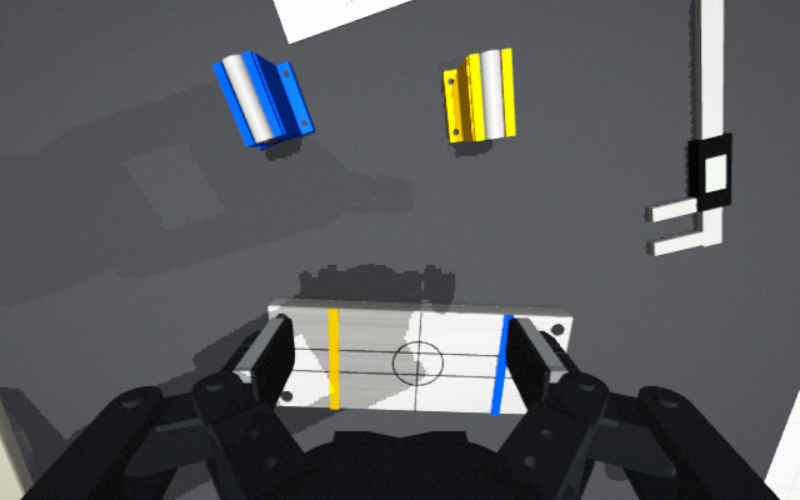

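w1: white bar top corners near (279,39),(631,105),(617,150),(276,88); beam seat (452,396). w2: blue roller (232,57)-(265,142), yellow roller (490,50)-(494,138), scribed circle (418,363), tapes yellow x≈333, blue 508-495.

```bash
cat > pt.py <<'E'
from h import *
def P(name,pts,s=1.25):
    c,T=load(name)
    return {k:np.round(ray(c,T,(u+.5)/s-.5,(v+.5)/s-.5,z),4) for k,(u,v,z) in pts.items()}
E
python3 - <<'E'
from pt import *
a=P("w1",dict(b1=(279,39,.054),b2=(631,105,.054),b3=(617,150,.054),b4=(276,88,.054),seat=(452,390,.044),k1=(407,358,.032),k2=(505,380,.032),k3=(500,416,.032),k4=(396,395,.032)))
b=P("w2",dict(r1=(232,57,.058),r2=(265,142,.058),y1=(490,50,.058),y2=(494,138,.058),c=(418,363,.02),bt1=(508,316,.02),bt2=(495.5,413,.02),yt1=(333,309,.02),yt2=(334.5,409,.02),p2=(572,318,.02),p3=(574,419,.02),p4=(273,405,.02),p1=(269,305,.02)))
for d in(a,b):
    for k in d: print(k,d[k])
print("bar",sum(a[f"b{i}"] for i in(1,2,3,4))/4,np.linalg.norm(a["b2"]-a["b1"]),np.linalg.norm(a["b3"]-a["b2"]),np.degrees(np.arctan2(*(a["b2"]-a["b1"]+a["b3"]-a["b4"])[[1,0]])))
print("beam",sum(a[f"k{i}"] for i in(1,2,3,4))/4,np.linalg.norm(a["k2"]-a["k1"]),np.linalg.norm(a["k3"]-a["k2"]))
for i,j in(("r1","r2"),("y1","y2"),("bt1","bt2"),("yt1","yt2")): print(i,(b[i]+b[j])/2,np.linalg.norm(b[i]-b[j]),np.degrees(np.arctan2(*(b[i]-b[j])[[1,0]])))
print("plate",sum(b[f"p{i}"] for i in(1,2,3,4))/4,np.linalg.norm(b["p3"]-b["p4"]),np.linalg.norm(b["p3"]-b["p2"]))
E
```

```text
b1 [ 0.4715 -0.0622  0.054 ]
b2 [ 0.7069 -0.1023  0.054 ]
b3 [ 0.7026 -0.1317  0.054 ]
b4 [ 0.4666 -0.0913  0.054 ]
seat [ 0.5963 -0.3399  0.044 ]
k1 [ 0.5559 -0.3146  0.032 ]
k2 [ 0.6473 -0.3384  0.032 ]
k3 [ 0.6459 -0.3791  0.032 ]
k4 [ 0.5457 -0.3548  0.032 ]
r1 [0.4218 0.3765 0.058 ]
r2 [0.4372 0.324  0.058 ]
y1 [0.5881 0.3803 0.058 ]
y2 [0.5948 0.3263 0.058 ]
c [0.5471 0.1219 0.02  ]
bt1 [0.6286 0.1714 0.02  ]
bt2 [0.6254 0.0639 0.02  ]
yt1 [0.4692 0.1787 0.02  ]
yt2 [0.4645 0.0691 0.02  ]
p2 [0.6873 0.1693 0.02  ]
p3 [0.7051 0.0564 0.02  ]
p4 [0.4038 0.074  0.02  ]
p1 [0.4116 0.1828 0.02  ]
bar [ 0.5869   -0.096875  0.054   ] 0.23879105929661604 0.029712791858053332 -9.690802911846253
beam [ 0.5987   -0.346725  0.032   ] 0.09444786921895065 0.04072407150568323
r1 [0.4295  0.35025 0.058  ] 0.05471206448307355 106.34817154735121
y1 [0.59145 0.3533  0.058  ] 0.0544140606828787 97.07277494143847
bt1 [0.627   0.11765 0.02   ] 0.10754761736086951 88.29495470943088
yt1 [0.46685 0.1239  0.02   ] 0.10970072925919863 87.54447743205495
plate [0.55195  0.120625 0.02    ] 0.3018136014165034 0.11429457554932342
```

Measured sizes agree (bar 239 x 30, rollers 54, tape spacing 160), but supports differ by about 10 mm between cameras because my top points were rough. I'll take close hover views: the plate from two opposite yaws to cancel mount bias, plus both supports.

```bash
python3 - <<'E'
from h import *
D=np.pi/180
for n,p,y in(("c1",[.547,.12,.2],88),("c2",[.547,.12,.2],-92),("c3",[.4295,.35,.17],16),("c4",[.5915,.353,.17],7)):
    manip.move_to(p,rot(y*D)); manip.hold(.3); wrist(n)
ims=[cv2.imread(f"pics/c{i}.png") for i in(1,2,3,4)]
cv2.imwrite("pics/c12v.png",np.hstack([cv2.resize(i[60:350,220:420],None,fx=2,fy=2,interpolation=cv2.INTER_CUBIC) for i in ims[:2]]))
cv2.imwrite("pics/c34v.png",np.hstack([cv2.resize(i[130:280,260:380],None,fx=3.33,fy=3.33,interpolation=cv2.INTER_CUBIC)[:499,:399] for i in ims[2:]]))
print(manip.get_time())
E
```

```text
11.9833
```

View pics/c12v.png

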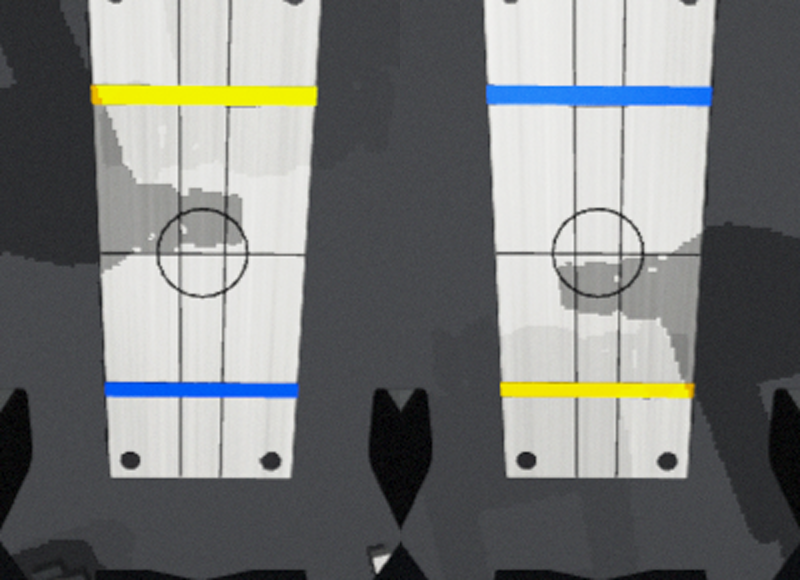

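View pics/c34v.png

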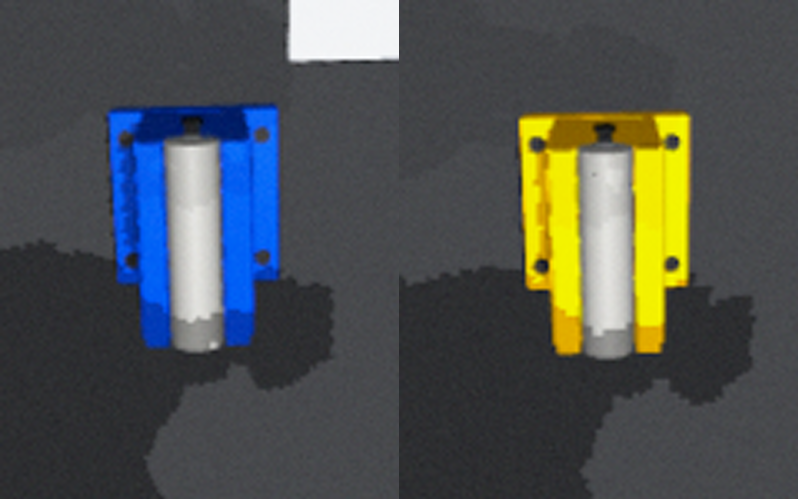

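c12 (crop ×2): circle at (203,253) and (198,253), tapes at rows 95 and 390, symmetric in both views. c34: blue support foot corners (110,107)-(279,278), lips rows 141–346; yellow foot (519,115)-(686,287), lips 150–354; both nearly aligned with the jaws.

```bash
cat >> pt.py <<'E'
def Q(name,pts,off,s,z,dx=0):
    c,T=load(name)
    return np.array([ray(c,T,(u-dx+.5)/s-.5+off[0],(v+.5)/s-.5+off[1],z)[:2] for u,v in pts])
def ang(v): return np.degrees(np.arctan2(v[1],v[0]))
E
python3 - <<'E'
from pt import *
for n,dx,ci,ta,tb in(("c1",0,(203,253),[(91.5,95.5),(317.5,95.5)],[(104.5,390),(298.5,390)]),("c2",400,(598,253),[(486.5,95.5),(712,95.5)],[(500,390),(694,390)])):
    q=Q(n,[ci]+ta+tb,(220,60),2,.02,dx); A=q[1:3].mean(0);B=q[3:].mean(0)
    print(n,"circle",q[0],"A",A,"B",B,"mid",(A+B)/2,np.linalg.norm(A-B),"ang",ang(A-B),ang(q[2]-q[1]),ang(q[4]-q[3]),"len",np.linalg.norm(q[2]-q[1]),np.linalg.norm(q[4]-q[3]))
for n,dx,foot,lip,ro in(("c3",0,[(110,107),(277,104),(279,278),(118,282)],[(134,141),(249,141),(254,346),(145,346)],[(192,147),(197,351)]),
  ("c4",399,[(519,115),(690,113),(686,287),(526,290)],[(551,150),(662,150),(663,354),(556,354)],[(606,153),(607,357)])):
    for k,p,z in(("foot",foot,.008),("lip",lip,.057),("rol",ro,.06)):
        q=Q(n,p,(260,130),3.33,z,dx); v=(q[0]-q[1]) if len(q)==2 else (q[0]+q[1]-q[2]-q[3])/2
        print(n,k,q.mean(0).round(4),"len",np.linalg.norm(v).round(4),"rolldir",ang(v)%180, "w",np.linalg.norm(q[1]-q[0]).round(4))
E
```

```text
c1 circle [0.54657163 0.12168437] A [0.46715281 0.12510545] B [0.62718439 0.11808854] mid [0.5471686  0.12159699] 0.16018533890630585 ang 177.48935942184247 87.97488422166435 87.99201113371038 len 0.1107593927665909 0.11095291566715845
c2 circle [0.54711309 0.12120886] A [0.62651361 0.11769619] B [0.46655822 0.12471148] mid [0.54653592 0.12120384] 0.16010915118059965 ang -2.5112591444367647 -92.02479063575548 -92.04135077386506 len 0.1105234691684491 0.11089842332253119
c3 foot [0.4276 0.3519] len 0.0541 rolldir 107.41658725955298 w 0.0488
c3 lip [0.4279 0.3512] len 0.0543 rolldir 107.95383236063617 w 0.0281
c3 rol [0.4278 0.3507] len 0.0535 rolldir 107.14107559700186 w 0.0535
c4 foot [0.5921 0.3537] len 0.0544 rolldir 97.60932203760711 w 0.0501
c4 lip [0.5925 0.3534] len 0.0543 rolldir 97.98771192217305 w 0.0272
c4 rol [0.5921 0.3535] len 0.0537 rolldir 97.42664367097476 w 0.0537
```

Everything agrees with the nominal dimensions and the mount bias is under 0.5 mm. Plate centre (0.5468, 0.1214), yaw −2.3°. Placing the supports.

```bash
cat >> h.py <<'E'
D=np.pi/180
PL=np.array([.5468,.1214]); PY=-2.3
ex=np.array([np.cos(PY*D),np.sin(PY*D)])
def pick(xy,yaw,z,open_,f,up=.17,rate=.1):
    manip.move_to([*xy,up],rot(yaw*D)); manip.command_gripper(open_)
    manip.servo_line([*xy,z],rate=rate); manip.command_gripper(0.0,f)
    print("w",manip.get_width()); manip.servo_line([*xy,up],rate=rate)
    print("lifted w",manip.get_width(),"F",np.round(manip.get_contact_force(),1),"t",manip.get_time())
def place(xy,yaw,z,open_,up=.17,rate=.12):
    manip.move_to([*xy,up],rot(yaw*D)); manip.servo_line([*xy,z+.012],rate=rate); manip.servo_line([*xy,z],rate=.02)
    manip.hold(.2); print("down F",np.round(manip.get_contact_force(),1),manip.get_position())
    manip.command_gripper(open_); manip.hold(.2); manip.servo_line([*xy,up],rate=rate); print("t",manip.get_time())
E
python3 - <<'E'
from h import *
pick([.4278,.3512],17.4,.040,.07,50)
place(PL+.08*ex,PY,.0603,.06)
pick([.5922,.3535],7.7,.040,.07,50)
place(PL-.08*ex,PY,.0603,.06)
manip.move_to([*PL,.23],rot((PY+90)*D));manip.hold(.3);wrist("d1")
im=cv2.imread("pics/d1.png");cv2.imwrite("pics/d1v.png",cv2.resize(im[60:340,220:420],None,fx=2,fy=2,interpolation=cv2.INTER_CUBIC))
manip.move_to([.436,-.349,.18],rot(-92*D));manip.hold(.3);wrist("e1")
manip.move_to([.598,-.347,.17],rot(-104*D));manip.hold(.3);wrist("e2")
a,b=[cv2.resize(cv2.imread(f"pics/{n}.png")[130:280,260:380],None,fx=3.33,fy=3.33,interpolation=cv2.INTER_CUBIC)[:499,:399] for n in("e1","e2")]
cv2.imwrite("pics/e12v.png",np.hstack([a,b]))
print(manip.get_time())
E
```

```text
w 0.02965583644280387
lifted w 0.02933362426644981 F [ 0.4 -0.  -3.9] t 16.325
down F [-3.9 -1.5  4.7] [0.62655273 0.11815678 0.06050771]
t 21.0833
w 0.02926259298119887
lifted w 0.029304844249924484 F [-0.2  1.5 -3.8] t 25.6333
down F [-2.  -1.3  5.6] [0.46674046 0.12456222 0.06049294]
t 30.2333
35.3417
```

View pics/d1v.png

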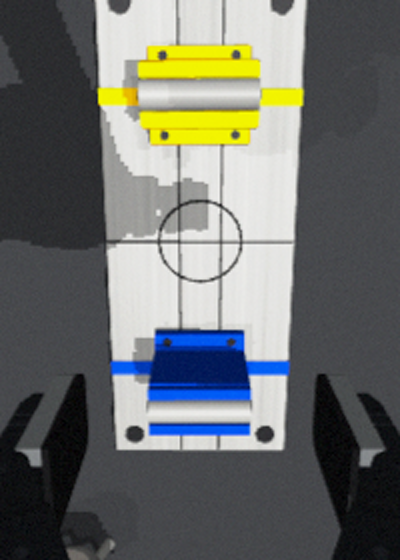

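View pics/e12v.png

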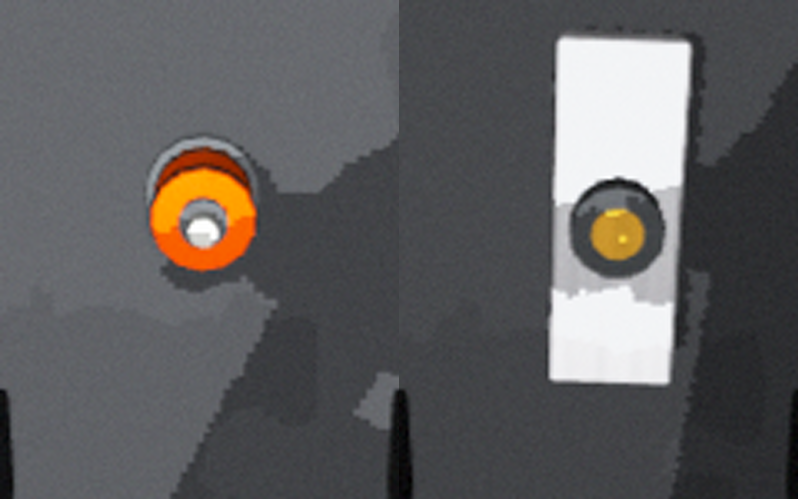

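d1: both supports stand on their tapes, rollers along them (yellow foot rows 46–144, blue roller row 412). e12: gauge barrel top centred at (203,218), plunger (203,231); beam top corners (557,37),(691,41),(669,384),(549,380).

```bash
python3 - <<'E'
from pt import *
def loc(q): d=q-PL; return np.array([d@ex, d@np.array([-ex[1],ex[0]])])*1e3
q=Q("d1",[(148,46),(251,46),(249,144),(149,144)],(220,60),2,.028);print("yfoot",loc(q.mean(0)),ang(q[1]+q[2]-q[0]-q[3]))
q=Q("d1",[(138.5,96),(259.5,96)],(220,60),2,.0795);print("yroll",loc(q.mean(0)),ang(q[1]-q[0]))
q=Q("d1",[(147.5,412.5),(251,412.5)],(220,60),2,.0795);print("broll",loc(q.mean(0)),ang(q[1]-q[0]))
print("circ",loc(Q("d1",[(200,241)],(220,60),2,.02)[0]))
print("gauge",Q("e1",[(203,231)],(260,130),3.33,.05),Q("e1",[(203.5,218)],(260,130),3.33,.038))
q=Q("e2",[(557,37),(691,41),(669,384),(549,380)],(260,130),3.33,.032,399)
print("beam",q.mean(0),ang(q[0]+q[1]-q[2]-q[3])%180,np.linalg.norm(q[0]-q[3]),np.linalg.norm(q[0]-q[1]),Q("e2",[(618,232)],(260,130),3.33,.044,399))
E
```

```text
yfoot [-80.0458447   -0.43365031] 87.66102238211158
yroll [-79.52715018  -0.43676998] 87.66099038807079
broll [77.7260168  -0.50327221] 87.68069013903381
circ [-0.22039797 -0.10035924]
gauge [[ 0.43709558 -0.34934163]] [[ 0.43732142 -0.34952807]]
beam [ 0.59753664 -0.3523177 ] 163.8043246371512 0.09852609667642086 0.035157894616880236 [[ 0.59753087 -0.35261575]]
```

```bash
python3 - <<'E'
from h import *
from pt import Q
q=Q("d1",[(155,330),(244,330)],(220,60),2,.028).mean(0)-PL; print("blue inner foot edge (55)",q@ex*1e3)
pick([.4373,-.3495],-92,.031,.07,30)
place(PL,PY-90,.0513,.06,up=.2)
manip.move_to([*(PL-.02*ex),.23],rot((PY-90)*D));manip.hold(.3);wrist("f1")
manip.move_to([.587,-.097,.25],rot(-99.7*D));manip.hold(.3);wrist("f2")
a,b=[cv2.resize(cv2.imread(f"pics/{n}.png")[50:330,220:420],None,fx=2,fy=2,interpolation=cv2.INTER_CUBIC) for n in("f1","f2")]
cv2.imwrite("pics/f12v.png",np.hstack([a,b]));print(manip.get_time())
E
```

```text
blue inner foot edge (55) 51.99457027518941
w 0.02925164102209605
lifted w 0.029062347244694815 F [ 0.9  0.4 -1.4] t 39.8167
down F [-2.9 -0.9  5.1] [0.54660908 0.12136501 0.05145374]
t 45.8167
47.6917
```

View pics/f12v.png

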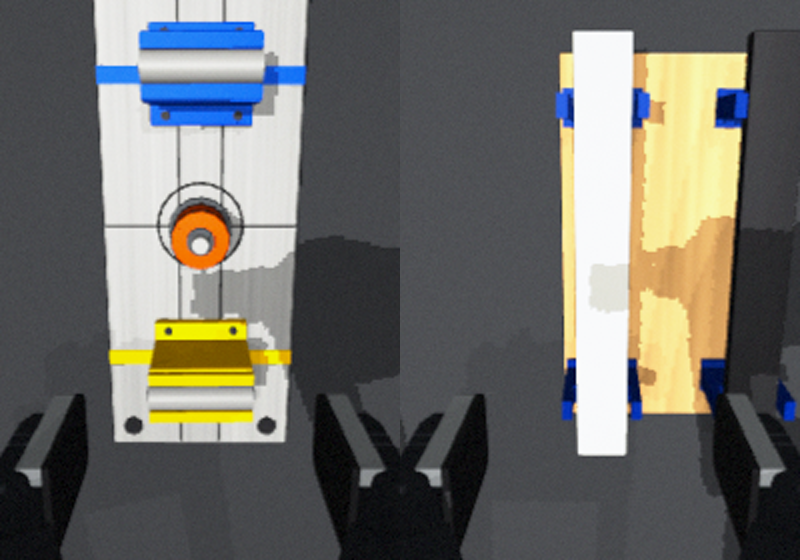

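```bash
python3 - <<'E'
from pt import *
def loc(q): d=q-PL; return (np.array([d@ex, d@np.array([-ex[1],ex[0]])])*1e3).round(2)
o=(220,50)
for k,p,z in(("bfoot outer edge, inner edge",[(148,22),(254,22),(252,125.5),(152,125.5)],.028),("broll",[(139,66.5),(264,66.5)],.0765),("btape",[(96,74.5),(306,74.5)],.02),("ytape",[(109,357),(291,357)],.02),("yfoot inner",[(156,320),(245,320)],.028),("yroll",[(147,399),(256,399)],.0765),("lips y low",[(150,421),(252,421)],.077),("circle",[(200.5,226)],.02),("gauge top",[(200.5,244.5)],.07),("gauge barrel",[(200.5,239)],.058)):
    q=Q("f1",p,o,2,z);print(k,[list(loc(x)) for x in q],loc(q.mean(0)))
q=Q("f2",[(573,31),(633,31),(626,455),(578.5,455)],o,2,.054,400)
print("bar",q.mean(0),ang(q[0]+q[1]-q[2]-q[3])%180,np.linalg.norm(q[0]-q[3]),np.linalg.norm(q[0]-q[1]),np.linalg.norm(q[2]-q[3]))
E
```

```text
bfoot outer edge, inner edge [[np.float64(104.1), np.float64(25.95)], [np.float64(104.07), np.float64(-27.23)], [np.float64(54.45), np.float64(-27.51)], [np.float64(54.48), np.float64(25.2)]] [79.28 -0.9 ]
broll [[np.float64(79.17), np.float64(26.45)], [np.float64(79.14), np.float64(-27.93)]] [79.16 -0.74]
btape [[np.float64(80.16), np.float64(54.68)], [np.float64(80.09), np.float64(-56.0)]] [80.13 -0.66]
ytape [[np.float64(-80.26), np.float64(55.41)], [np.float64(-80.37), np.float64(-55.44)]] [-8.031e+01 -2.000e-02]
yfoot inner [[np.float64(-53.77), np.float64(25.6)], [np.float64(-53.81), np.float64(-26.23)]] [-53.79  -0.32]
yroll [[np.float64(-80.34), np.float64(27.4)], [np.float64(-80.4), np.float64(-28.9)]] [-80.37  -0.75]
lips y low [[np.float64(-92.76), np.float64(26.14)], [np.float64(-92.82), np.float64(-27.11)]] [-92.79  -0.49]
circle [[np.float64(-0.12), np.float64(-0.35)]] [-0.12 -0.35]
gauge top [[np.float64(-0.71), np.float64(-0.28)]] [-0.71 -0.28]
gauge barrel [[np.float64(-0.3), np.float64(-0.29)]] [-0.3  -0.29]
bar [ 0.58667539 -0.09711387] 170.3398988577223 0.2393168571146836 0.029755268204715926 0.029345373661793406
```

Supports, gauge and tapes all sit within 1 mm of target in f1 (blue 79.2/80, yellow −80.4, gauge −0.5). Bar at (0.5867, −0.0971), axis −9.66°, size 239×29.7. Now the bar.

```bash
python3 - <<'E'
from h import *
pick([.5867,-.0971],-99.66,.053,.06,80,up=.22,rate=.08)
manip.hold(.2)
manip.move_to([*PL,.22],rot((PY-90)*D)); manip.hold(.2); c=manip.camera("scene"); 
manip.servo_line([*PL,.105],rate=.08)
z=.097
while z>=.0925:
    manip.servo_line([*PL,z],rate=.02); manip.hold(.15); F=manip.get_contact_force()[2]; print(z,round(F,2)); 
    if F>0: break
    z-=.001
im=c["image"][:,:,::-1]; im2=manip.camera("scene")["image"][:,:,::-1]
cv2.imwrite("pics/g.png",np.vstack([cv2.resize(i[70:230,260:460],None,fx=4,fy=4,interpolation=cv2.INTER_CUBIC)[:300] if k else cv2.resize(i[60:220,260:460],None,fx=4,fy=4)[:300] for k,i in enumerate((im,im2))]))
print(manip.get_time(),manip.get_position(),manip.get_width(),np.round(manip.get_torque(),2))
E
```

```text
w 0.028545326625291443
lifted w 0.028530385539924465 F [ 0.4 -0.3 -3. ] t 53.0167
0.097 -4.17
0.096 -3.2
0.095 -3.59
0.094 -4.14
0.093 4.87
58.2917 [0.54696077 0.12143387 0.09342633] 0.028630876736703663 [-0.14  0.32 -0.04]
```

View pics/g.png

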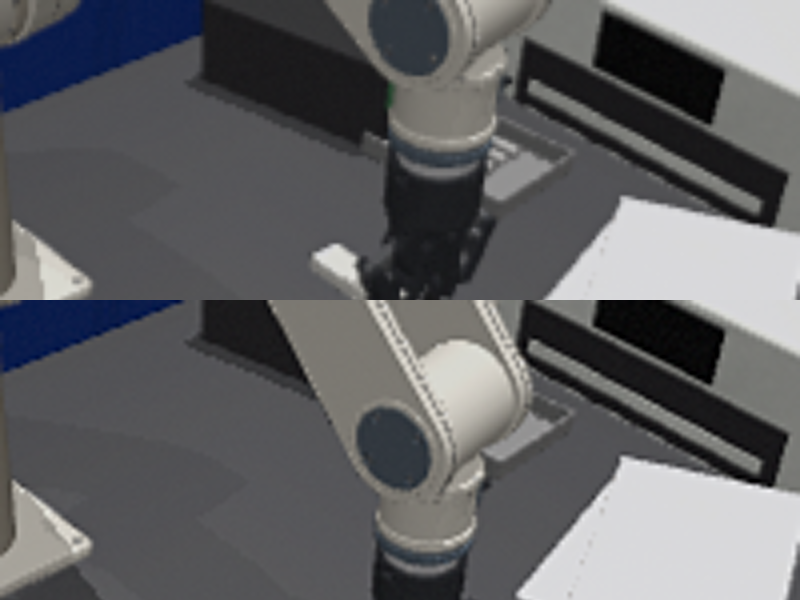

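The crop mostly missed the bar (only one end shows, at (335,260)), but contact came at the expected height of 93.4 mm. Release, retreat, look.

```bash
python3 - <<'E'
from h import *
manip.command_gripper(.05); manip.hold(.3); manip.servo_line([*PL,.28],rate=.12); manip.hold(.3); wrist("h1"); 
im=cv2.imread("pics/h1.png")[60:340,220:420]; s=manip.camera("scene")["image"][120:260,290:440,::-1]
cv2.imwrite("pics/h1v.png",np.hstack([cv2.resize(im,(400,560),interpolation=cv2.INTER_CUBIC),cv2.resize(np.ascontiguousarray(s),(400,373),interpolation=cv2.INTER_CUBIC)[:560] if 0 else cv2.copyMakeBorder(cv2.resize(np.ascontiguousarray(s),(400,373),interpolation=cv2.INTER_CUBIC),0,187,0,0,cv2.BORDER_CONSTANT)]))
print(manip.get_time())
E
```

```text
61.0417
```

View pics/h1v.png

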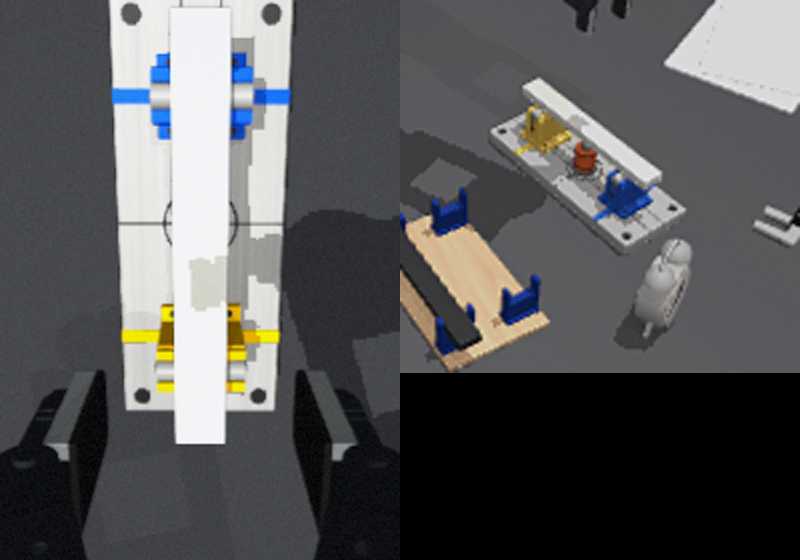

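The bar lies level across both rollers, gauge upright beneath, clock and dark bar in place; bar corners (169,8),(229,8),(225,444),(175,444). Now the beam.

```bash
python3 - <<'E'
from pt import *
q=Q("h1",[(169,8),(229,8),(225.5,444),(175,444)],(220,60),2,.094);d=q.mean(0)-PL
print("bar",(d@ex*1e3,d@np.array([-ex[1],ex[0]])*1e3),ang(q[0]+q[1]-q[2]-q[3]),np.linalg.norm(q[0]-q[3]))
T=PL+d/2
pick([.5975,-.3523],-106.2,.029,.07,50,up=.2)
manip.servo_line([.5975,-.3523,.24])
manip.move_to([*T,.24],rot((PY-90)*D)); manip.servo_line([*T,.135],rate=.1)
z=.127
while z>=.1215:
    manip.servo_line([*T,z],rate=.02); manip.hold(.15); F=manip.get_contact_force()[2]; print(z,round(F,2))
    if F>0: break
    z-=.001
manip.command_gripper(.055); manip.hold(.3); manip.servo_line([*T,.28],rate=.1); manip.hold(.3); wrist("i1")
im=cv2.imread("pics/i1.png")[60:340,220:420]
manip.move_to([.45,-.25,.3],rot(-90*D)); manip.hold(.3)
s=np.ascontiguousarray(manip.camera("scene")["image"][120:260,290:440,::-1])
cv2.imwrite("pics/i1v.png",np.hstack([cv2.resize(im,(400,560),interpolation=cv2.INTER_CUBIC),cv2.copyMakeBorder(cv2.resize(s,(400,373),interpolation=cv2.INTER_CUBIC),0,187,0,0,cv2.BORDER_CONSTANT)]))
print(manip.get_time())
E
```

```text
bar (np.float64(-0.18297911124151833), np.float64(0.2605026941792552)) -2.179278752577234 0.23904820589400333
w 0.03514213142551855
lifted w 0.03526052340288361 F [-0.2 -0.2 -4.3] t 67.25
0.127 -4.03
0.126 -3.57
0.125 -3.83
0.124 -3.79
0.123 4.24
77.3917
```

View pics/i1v.png

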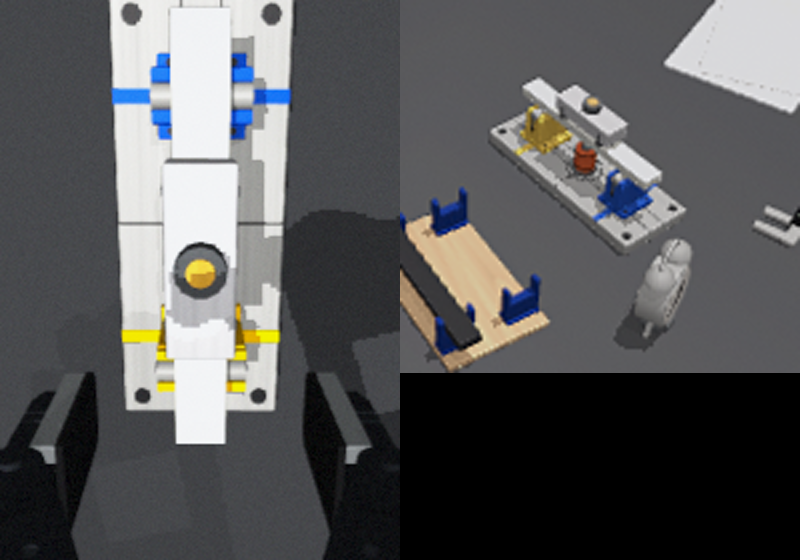

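The beam stands lengthwise on the bar (top corners about (163,164),(237,164),(233,358),(167,358)), everything else is undisturbed. Final number check, then hand in.

```bash
python3 - <<'E'
from pt import *
n=np.array([-ex[1],ex[0]])
for k,p,z in(("bar",[(169,8),(229,8),(225.5,444),(175,444)],.094),("beam",[(163,163.5),(237,163.5),(233.5,358),(167,358)],.126)):
    q=Q("i1",p,(220,60),2,z);d=q.mean(0)-PL
    print(k,d@ex*1e3,d@n*1e3,ang(q[0]+q[1]-q[2]-q[3]),np.linalg.norm(q[0]-q[3]))
ok=np.hypot(*(d))<.004
if ok: manip.sign_off()
print(ok,manip.get_time())
E
```

```text
bar -0.24828893765566643 0.4077087046607357 -2.183836461383909 0.2390809018578238
beam 0.07412499613950224 0.192174354831842 -2.2598139471619607 0.09802751809077925
the job is handed in; nothing more can be done
the job is handed in; nothing more can be done
```

The bend test is set up and handed in, in the order you asked, at about 78 s on the robot's clock.

| Item | Last check | Target |
|---|---|---|
| Blue support | 79.2 mm from the plate centre along its x | 80 mm |
| Yellow support | −80.4 mm from the plate centre along its x | −80 mm |
| Displacement gauge | within about 0.8 mm of centre, upright | on the scribed centre |
| White bar | 0.25 mm lengthwise and 0.4 mm sideways off centre | centred |
| Loading beam | 0.1 mm lengthwise and 0.2 mm sideways off centre | centred on the bar |

- **Alignment:** both rollers run along their tapes, about 0.7 mm off the tape middles. The bar and beam are within about 0.1° of the plate's axis, which I took as −2.3°.
- **Placing:** the bar and beam first touched at the expected heights with about 5 N or less. The last scene picture shows the dark bar and the clock in place and the robot clear.
- **Checks that disagreed:**
    - From the yellow side at a steep angle, the blue support read 2–3 mm closer to the centre. The more direct view from its own side gave 79.2 mm, and I relied on that.
    - The picture meant to show the bar level while it was carried mostly missed it. Its level rests on the even touchdown and the pictures taken afterwards.

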